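# Fit the large fuse in its sprung holder

### The job

Fit the large fuse in the machine's fuse holder: seat one end against the sprung contact plate, pushing the plate back, then press the other end down between the two clip leaves until it is held and the fuse lies level along the holder. Let go of it, and leave the smaller spare fuse where it lies.

Things in the scene. Friction and masses are not known exactly. Their poses are not given: they have to be found in the camera images.
- fuse_centre (a point): centre of the large fuse, a white ceramic cartridge 120 mm long, 0.16 kg, lying on the bench: eight-sided middle 32 mm across flats and 64 mm long, at each end a round steel ferrule 30 mm in diameter, 28 mm long. Both ends are alike; either may go to the spring. The point is on its axis, half-way along, 16 mm above the bench as it lies; its y axis runs along the fuse.
- holder: fuse holder fixed on the bench; origin on the bench under the seated fuse's centre; y along it to the sprung end, z up. Black base 72 mm wide, 12 thick, y -90 to +110 mm. Flared saddle at y +34 to +48, 60 high. Seated fuse: level along y, x = 0, axis 46 mm up, ends near y -60 (end stop, 48 high) and +60. Fingers have free room above the base from y -38 to +32.
- clip (a point): midway between the two upright steel clip leaves, 49 mm towards -y from the holder's origin, 55 mm above the bench; axes as the holder's. The leaves are 18 mm long in y, 70 mm high, their mouth flared to about 50 mm, the gap between their noses (at this height) 25 mm. They spring apart and snap over the ferrule, at about 5 to 12 N of downward push.
- spring_contact (a joint): how far the upright brass contact plate is pushed back (holder +y), m: 0 free, 0.030 at its end. Plate 36 mm wide, 33 to 89 mm above the bench, face at holder y +48 mm when free, so pushed 12 mm with the fuse seated and somewhat more while the fuse comes down inside the end stop. Pushes back with 0.75 N + 0.25 N per mm. Behind it a housing, y +82 to +104, 90 high.
- small_fuse_centre (a point): centre of the smaller spare fuse, same make, 90 mm long and 20 mm across, 10 mm above the bench; its y axis runs along it. Not to be moved.
Mind the look-alikes: they are no part of the job. Leave any turquoise look-alike of the part that bears fuse_centre alone.

How it is judged:
By the outcome, as a careful person would: the job done as asked, in the order asked, and still so for the second after the job is handed in, with the robot touching nothing.
It also fails if it takes over 38 s, if anything falls off the work surface, if the arm or the gripper's body presses on something with over 40 N, if the wrist force passes 120 N, or if a joint passes its speed limit or range.

### The arm

A 6-joint arm with a two-finger parallel gripper is mounted at the origin on a cart in front of the work surface, level with it; the furniture and walls round the work are solid. World frame = base frame: x ahead of the robot, y to its left, z up, the work surface at z = 0. Lengths are in mm, angles in rad, forces in N, time in s.
With the tool pointing down it reaches from about 350 to 975 mm from the base axis. Payload 7.1 kg.
Tool frame: the origin (TCP) lies at the very end of the fingers, on their centre line; the grasp point (between the pads) lies tcp_to_grasp behind it (tcp_to_grasp is the distance from the TCP to the grasp point, in mm); z points along the fingers, x is the direction in which the jaws open and shut, and the axes are right-handed (so a half turn about z gives the same grasp; the last joint's range is limited). The gripper opens to 88 mm and grips with 3 to 60 N. Pads are 20 mm wide; open, the fingers measure 115 mm over their backs; the gripper's body (75 mm by 178 mm) begins 61 mm behind the grasp point.
Start: joints at [1.317, 0.423, 1.63, -0, 1.089, -0.019], TCP at [145.374, 607.841, 222.675] pointing down, gripper open.
Joint ranges: [-3, 3], [-0.9, 2.11], [0.09, 2.58], [-1.31, 4.45], [0.11, 2.69], [-2.54, 2.54]. Speed limits (rad/s): [2.39, 2.39, 3.01, 3.14, 3.14, 3.14].

### API

Orientations are given as a rotation vector (axis times angle).
In Python, from workcell import get_obs, get_image, close_job, recognise, mark_of, tcp_to_grasp gives the robot as it stands. The module is installed in compiled form; this text tells all that it offers.
- The arm moves only by the tool move_arm, never from a script. Its argument "motion" is a list of rows, each a list of 7 numbers: the shift along the world's x, y, z in mm, then the turn, a rotation vector about the world's x, y, z in rad, then the finger opening in mm, from 0 to 87.8. A call has 1 to 5 rows; each row is the pose to reach, as a shift and turn from the pose commanded when the call began; what a row does not reach only later rows make up. A row lasts 1/12 s, in which the tool goes at most 41.7 mm and 7.16 degrees, less where a joint would pass 70% of its speed; a pose out of reach is approached as far as the arm can. A call with a gripper value outside its range is refused whole. The fingers move at their own pace and stop on an object; the grip force is fixed at half the most. Time passes only in rows, so rows that repeat a pose let the fingers close. It gives the time, the measured TCP pose, the force and the opening at its end, in the units of the state.
- get_obs(): the state, without advancing time (a new reading comes with each control period).
- get_image(name): name is "scene" or "side" or "wrist"; returns a dict with "color" (480x640x3 uint8, red, green, blue), "mtx" (3x3 intrinsics, pixels), "k1" (the pictures are not rectified: a ray, as slopes to the right and down, at radius r is drawn at 1 + k1 r^2 times it, then the intrinsics apply), "camera_from_world" (4x4, takes a point from world to camera coordinates). Camera axes: x right, y up, looking along -z (the intrinsics and any distortion apply to the point x, -y, -z); pixel columns grow to the right and rows downward; lengths in mm; the calibration is good to about 2 mm. A picture is of the moment at which its call begins. There is no depth.
- close_job(): hands the job in, once; it reports no verdict.
Trained networks look in a picture, given as the dict that the camera call returned (one of the last four; its "shot" number tells which), for a name from the list of things; names that differ only in an ending like _2 or _b are one class to them, and where a whole thing is asked for, a point or a joint stands for the part that bears it (a point fixed in the world has none). Each returns a list of dicts, best first, with "p" (0 to 1); they miss things now and then, are a little off and sometimes report something else, mostly with a low value. They report only what shows in the picture. A call takes as long as a camera call. They do not tell look-alikes from the thing itself.
- recognise(picture, label): "bbox" ([centre column, centre row, width, height] in pixels, round what is visible of it).
- mark_of(picture, label): "location" ([row, column] in pixels: a listed point, or the origin of a listed thing).
The state is a dict: "t": time; "qpos": joint angles; "qvel": joint speeds; "joint_torque": joint torques, N m; "ee_pos": TCP position; "orientation": TCP orientation; "ft_force": force on the tool from outside, world axes, zero at the start; "moment": the same for the moment, N m; "width": finger opening in mm.
Only numpy, scipy, OpenCV 4.12 (cv2) and the standard library are available. Lean on these libraries where they do the work, as an engineer would, in place of code of your own. Each camera call takes 0.05 s, during which the arm holds its last target. There are 200 camera calls.

## Working session

There is one attempt and no reset: what is moved stays moved. The work goes in short steps, Python scripts to look and compute and a tool call to move; the robot and the scene stay as the last step left them, time stands still between calls to the robot, and variables do not carry over. Pictures are saved under pics/ and viewed, about 8 in all and at most 12, crops included, and the job is handed in when it is done.

Besides the shell and the picture viewer there is one more tool, called after "Call:" by a JSON object that holds its "api" and its "payload". move_arm: Moves the arm, as the interface text tells. Its arguments: {"type":"object","properties":{"motion":{"type":"array"}},"required":["motion"]}

```bash
mkdir -p pics
cat > h.py <<'E'
import numpy as np, cv2
from workcell import *
def px(im,P):
    P=np.atleast_2d(P).astype(float); T=np.array(im["camera_from_world"])
    c=P@T[:3,:3].T+T[:3,3]; s=np.c_[c[:,0],-c[:,1]]/(-c[:,2:3])
    s=s*(1+im["k1"]*(s**2).sum(1,keepdims=True)); K=np.array(im["mtx"])
    return s@K[:2,:2].T+K[:2,2]
def ray(im,uv):
    K=np.array(im["mtx"]); d=(np.array(uv,float)-K[:2,2])/[K[0,0],K[1,1]]; s=d.copy()
    for _ in range(30): s=d/(1+im["k1"]*(s@s))
    T=np.array(im["camera_from_world"]); R=T[:3,:3]
    return -R.T@T[:3,3], R.T@np.array([s[0],-s[1],-1.])
def onz(im,uv,z):
    o,d=ray(im,uv); return o+d*(z-o[2])/d[2]
def save(im,n,crop=None,sc=1):
    a=im["color"][:,:,::-1]
    if crop: a=a[crop[1]:crop[3],crop[0]:crop[2]]
    cv2.imwrite("pics/"+n,cv2.resize(a,None,fx=sc,fy=sc,interpolation=cv2.INTER_CUBIC))
E
python3 - <<'E'
from h import *
o=get_obs(); print({k:np.round(v,3) for k,v in o.items()}, tcp_to_grasp)
Z=dict(fuse_centre=16,holder=0,clip=55,small_fuse_centre=10,spring_contact=46)
for n in("scene","side","wrist"):
    im=get_image(n); save(im,n+"0.png"); T=np.array(im["camera_from_world"]); print(n,"cam",np.round(-T[:3,:3].T@T[:3,3]))
    for l,z in Z.items():
        for r in mark_of(im,l)[:3]: 
            u=r["location"][::-1]; print(l,round(r["p"],2),np.round(u),np.round(onz(im,u,z)))
E
```

```text
{'t': np.float64(0.0), 'qpos': array([ 1.317,  0.424,  1.631, -0.   ,  1.089, -0.019]), 'qvel': array([-0.001,  0.001,  0.001, -0.   ,  0.001,  0.001]), 'joint_torque': array([ 1.0000e-03, -5.4463e+01, -2.7367e+01,  6.4000e-02,  2.3000e-02,
       -0.0000e+00]), 'ee_pos': array([145.234, 607.329, 221.923]), 'orientation': array([ 2.466e+00,  1.945e+00, -2.000e-03]), 'ft_force': array([-0.313, -0.259, -0.439]), 'moment': array([ 0.033,  0.002, -0.015]), 'width': np.float64(87.725)} 18.700000000000003
scene cam [ 118. -413.  563.]
fuse_centre 0.88 [461. 298.] [653. -68.  16.]
fuse_centre 0.61 [376. 254.] [632.  96.  16.]
fuse_centre 0.37 [279. 229.] [553. 265.  16.]
holder 0.87 [267. 243.] [525. 264.   0.]
clip 0.82 [281. 235.] [514. 200.  55.]
small_fuse_centre 0.59 [366. 330.] [503. -20.  10.]Traceback (most recent call last):
  File "<stdin>", line 7, in <module>
ValueError: it knows: clip, fuse_centre, holder, small_fuse_centre
```

```bash
python3 -c "
import cv2,numpy as np
a=[cv2.imread('pics/%s0.png'%n) for n in('scene','side','wrist')]
cv2.imwrite('pics/all0.png',np.vstack([cv2.resize(np.hstack(a[:2]),(800,300)),np.hstack([cv2.resize(a[2],(400,300)),np.zeros((300,400,3),np.uint8)])]))"
```

```text
[ WARN:0@0.023] global loadsave.cpp:275 findDecoder imread_('pics/side0.png'): can't open/read file: check file path/integrity
[ WARN:0@0.023] global loadsave.cpp:275 findDecoder imread_('pics/wrist0.png'): can't open/read file: check file path/integrity
Traceback (most recent call last):
ValueError: all the input arrays must have same number of dimensions, but the array at index 0 has 3 dimension(s) and the array at index 1 has 1 dimension(s)
```

Run:
```python
from h import *
Z=dict(fuse_centre=16,holder=0,clip=55,small_fuse_centre=10)
for n in("side","wrist"):
    im=get_image(n); save(im,n+"0.png"); T=np.array(im["camera_from_world"]); print(n,"cam",np.round(-T[:3,:3].T@T[:3,3]))
    for l,z in Z.items():
        for r in mark_of(im,l)[:3]: 
            u=r["location"][::-1]; print(l,round(r["p"],2),np.round(u),np.round(onz(im,u,z)))
a=[cv2.imread('pics/%s0.png'%n) for n in('scene','side','wrist')]
cv2.imwrite('pics/all0.png',np.vstack([cv2.resize(np.hstack(a[:2]),(800,300)),np.hstack([cv2.resize(a[2],(400,300)),np.zeros((300,400,3),np.uint8)])]))
```

```text
side cam [ 526. -640.  479.]
fuse_centre 0.92 [356. 254.] [626. 101.  16.]
fuse_centre 0.6 [390. 310.] [660. -78.  16.]
holder 0.83 [303. 222.] [522. 277.   0.]
clip 0.61 [300. 214.] [517. 210.  55.]
small_fuse_centre 0.97 [291. 295.] [498. -17.  10.]
wrist cam [ 77. 623. 386.]
```

View pics/all0.png

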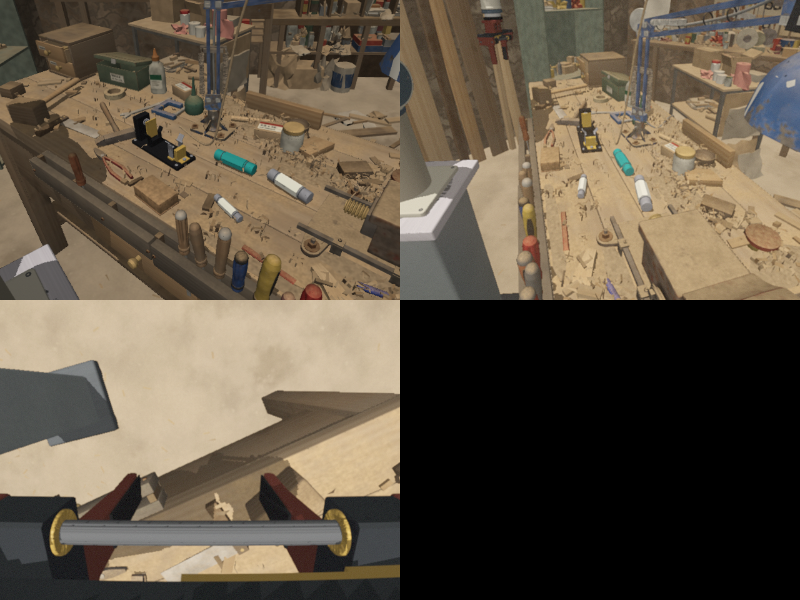

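Candidates in the scene picture are the large white fuse (461,298), the turquoise look-alike (376,254) and the small spare (366,330). I choose the large white one at (461,298) and check it in a close crop.

Run:
```python
import cv2,numpy as np
s=cv2.imread('pics/scene0.png'); d=cv2.imread('pics/side0.png')
def c(a,x0,y0,x1,y1): return cv2.resize(a[y0:y1,x0:x1],(400,300),interpolation=cv2.INTER_CUBIC)
cv2.imwrite('pics/c1.png',np.vstack([np.hstack([c(s,400,250,520,340),c(d,340,260,440,335)]),np.hstack([c(s,190,170,322,269+0),c(d,260,150,360,250-25)])]))
```

```text
(no output)
```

View pics/c1.png

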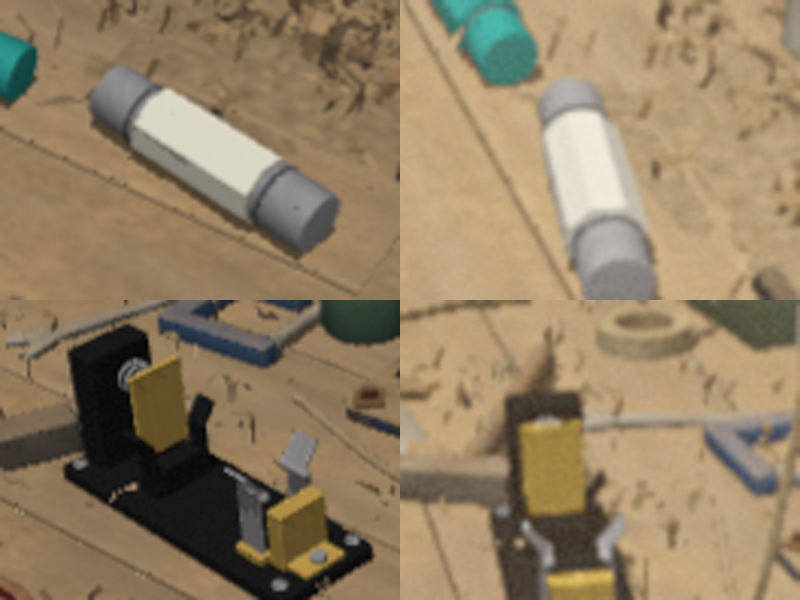

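The top-row crops confirm the choice: white middle, steel ferrules, long body. The turquoise one lies beside it. The bottom row shows the holder, with its sprung housing at the far (+y) end and the clip and end stop nearer.

Run:
```python
from h import *
im=get_image("scene")
g=lambda u,z:np.round(onz(im,u,z))
f=lambda x,y,x0,y0,s:(x0+x/s,y0+y/s)
print("fuse ends",g(f(110,95,400,250,3.333),16),g(f(318,222,400,250,3.333),16))
s=400/132
for n,p,z in[("baseR",(372,548),10),("screw near",(280,585),12),("screw far right",(352,540),12),("screw left",(80,465),12),("housing topL",(72,348),90),("housing topR(nearest edge)",(150,330),90),("plate top L",(130,378),89),("plate top R",(183,357),89),("stop top L",(270,512),48),("stop top R",(325,490),48)]:
    print(n,g(f(*p,190,170,s),z))
print("lamp base",g((344,222),0),g((345,212),0), "post",g((330,190),100))
```

```text
fuse ends [656. -10.  16.] [ 659. -126.   16.]
baseR [420.  -1.  10.]
screw near [375.   7.  12.]
screw far right [415.   7.  12.]
screw left [346. 131.  12.]
housing topL [349. 122.  90.]
housing topR(nearest edge) [382. 110.  90.]
plate top L [358.  88.  89.]
plate top R [384.  85.  89.]
stop top L [379.  16.  48.]
stop top R [405.  11.  48.]
lamp base [672. 223.   0.] [697. 248.   0.] post [621. 200. 100.]
```

Run:
```python
from h import *
from scipy.optimize import least_squares
im=get_image("scene"); sd=get_image("side")
s=400/132; s2=4.0
# (holder pt, crop px)
A=[((36,-90,12),(372,248)),((-36,110,12),(66,172)),((-36,82,90),(80,80-22)),((36,82,90),(150,30)),((-18,48,89),(130,78)),((18,48,89),(183,57)),((-18,48,33),(137,150)),((0,-60,48),(298,200))]
A=[a for a in A if a[0][1]!=82 and a[0]!=(0,-60,48)]
B=[((-18,48,89),(519,428)),((18,48,89),(583,423)),((-18,48,33),(522,515)),((18,48,33),(584,513))]
H=np.array([a[0] for a in A],float);U=np.array([(190+a[1][0]/s,170+a[1][1]/s) for a in A])
H2=np.array([a[0] for a in B],float);U2=np.array([(260+(a[1][0]-400)/4,150+(a[1][1]-300)/4) for a in B])
def W(p,H): c,d=np.cos(p[2]),np.sin(p[2]); return np.c_[p[0]+c*H[:,0]-d*H[:,1],p[1]+d*H[:,0]+c*H[:,1],H[:,2]]
fun=lambda p:np.r_[(px(im,W(p,H))-U).ravel(),(px(sd,W(p,H2))-U2).ravel()]
r=least_squares(fun,[523,270,0.],loss='soft_l1'); print(np.round(r.x,3)); print(np.round(fun(r.x),1).reshape(-1,2))
```

```text
[5.16259e+02 2.62023e+02 8.10000e-02]
[[-0.2  0. ]
 [-0.9 -3.2]
 [ 0.7  0.5]
 [-0.2 -0.2]
 [ 2.2  3.7]
 [-0.1 -0.4]
 [-0.6 -0.1]
 [ 0.3 -0.1]
 [-0.1 -0.6]]
```

Call:
{"api": "move_arm", "payload": {"motion": [[26.5,-29.8,7,0,0,-0.0955,87],[53,-59.6,14,0,0,-0.191,87],[79.5,-89.4,21,0,0,-0.2865,87],[106,-119.2,28,0,0,-0.382,87],[132.5,-149,35,0,0,-0.4775,87]]}}

```text
t: 1.32
ee_pos: [278.7, 457.4, 258.0]
orientation: [-2.859, -1.302, -0.0]
ft_force: [-0.2, 0.4, 0.5]
width: 87.1
```

Call:
{"api": "move_arm", "payload": {"motion": [[26.5,-29.8,7,0,0,-0.0955,87],[53,-59.6,14,0,0,-0.191,87],[79.5,-89.4,21,0,0,-0.2865,87],[106,-119.2,28,0,0,-0.382,87],[132.5,-149,35,0,0,-0.4775,87]]}}

```text
t: 1.73
ee_pos: [411.4, 308.2, 293.3]
orientation: [-3.086, -0.588, -0.001]
ft_force: [0.2, 0.5, -0.5]
width: 86.8
```

Call:
{"api": "move_arm", "payload": {"motion": [[26.5,-29.8,7,0,0,-0.0955,87],[53,-59.6,14,0,0,-0.191,87],[79.5,-89.4,21,0,0,-0.2865,87],[106,-119.2,28,0,0,-0.382,87],[106,-119.2,28,0,0,-0.382,87]]}}

```text
t: 2.15
ee_pos: [520.8, 186.4, 322.3]
orientation: [3.141, -0.016, 0.007]
ft_force: [0.0, -0.2, -0.2]
width: 86.6
```

Run:
```python
from h import *
o=get_obs(); print({k:np.round(o[k],3) for k in("t","ee_pos","orientation","qpos","ft_force")})
im=get_image("wrist"); save(im,"w1.png"); np.save("w1.npy",im,allow_pickle=True)
T=np.array(im["camera_from_world"]); print(np.round(-T[:3,:3].T@T[:3,3]),np.round(T[:3,:3],2).tolist())
for l,z in dict(holder=0,clip=55,fuse_centre=16).items():
    for r in mark_of(im,l)[:2]: u=r["location"][::-1]; print(l,round(r["p"],2),np.round(u),np.round(onz(im,u,z),1))
```

```text
{'t': np.float64(2.15), 'ee_pos': array([520.832, 186.381, 322.3  ]), 'orientation': array([ 3.141, -0.016,  0.007]), 'qpos': array([ 0.323,  0.212,  1.69 , -0.002,  1.236,  0.334]), 'ft_force': array([ 0.042, -0.18 , -0.158])}
[521. 256. 485.] [[1.0, -0.01, 0.0], [0.01, 0.97, -0.26], [-0.0, 0.26, 0.97]]
holder 0.96 [314. 135.] [514.9 264.3   0. ]
clip 0.93 [317. 180.] [518.9 214.2  55. ]
fuse_centre 0.76 [398. 273.] [623.1  89.2  16. ]
```

View pics/w1.png

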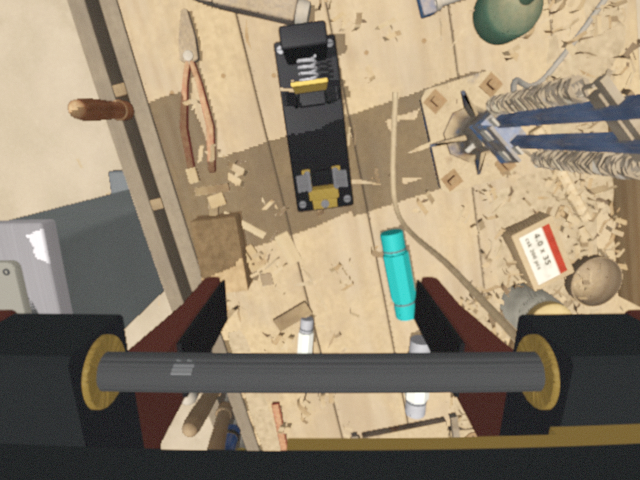

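The wrist picture shows the holder from above: the housing is at (305,45), the plate at (310,86), the clip at (320,180) and the end stop at (323,195). The turquoise fuse is at (400,275) and both white fuses are below it. I zoom in to get corners.

Run:
```python
import cv2
a=cv2.imread('pics/w1.png')[15:215,260:370]
cv2.imwrite('pics/c2.png',cv2.resize(cv2.rotate(a,cv2.ROTATE_90_CLOCKWISE),None,fx=4,fy=4,interpolation=cv2.INTER_CUBIC))
```

```text
(no output)
```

View pics/c2.png

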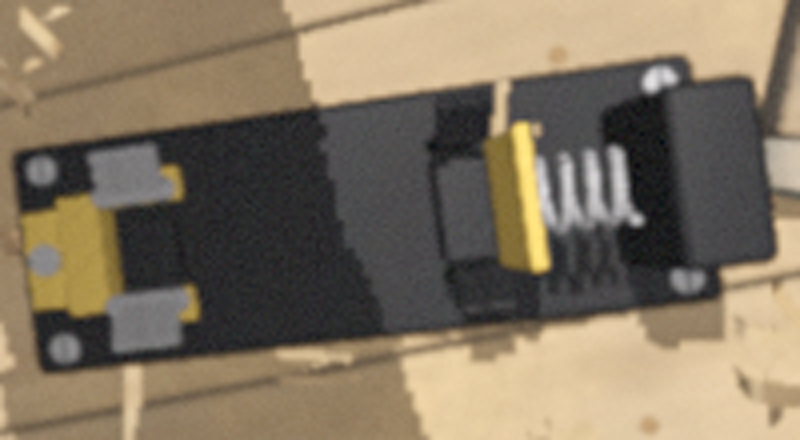

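Run:
```python
from h import *
from scipy.optimize import least_squares
im=np.load("w1.npy",allow_pickle=True).item()
A=[((-36,-90,12),(14,152)),((36,-90,12),(43,370)),((-36,110,12),(688,55)),((36,110,12),(718,297)),((-18,48,89),(511,125)),((18,48,89),(534,272)),((-36,82,90),(670,85)),((36,82,90),(692,265))]
H=np.array([a[0] for a in A],float);U=np.array([(260+a[1][1]/4,215-a[1][0]/4) for a in A])
def W(p,H): c,d=np.cos(p[2]),np.sin(p[2]); return np.c_[p[0]+c*H[:,0]-d*H[:,1],p[1]+d*H[:,0]+c*H[:,1],H[:,2]]
for n in(4,6):
    fun=lambda p:(px(im,W(p,H[:n]))-U[:n]).ravel()
    r=least_squares(fun,[523,270,0.]); print(np.round(r.x,4)); print(np.round((px(im,W(r.x,H))-U),1).tolist())
c=W(r.x,np.array([[0,-49,55.]])); print("clip",c,px(im,c))
for u in ((57,197),(72,315),(108,193),(120,300)):
    w=onz(im,(260+u[1]/4,215-u[0]/4),48)[:2]-r.x[:2]; t=r.x[2]; print("stop", np.cos(t)*w[0]+np.sin(t)*w[1], -np.sin(t)*w[0]+np.cos(t)*w[1])
```

```text
[5.178948e+02 2.630287e+02 1.156000e-01]
[[-0.9, 1.5], [1.2, 1.6], [-1.1, -0.7], [0.9, -1.8], [-0.1, 0.2], [-0.4, 1.0], [-13.7, 5.3], [15.7, 0.6]]
[5.180000e+02 2.632738e+02 1.158000e-01]
[[-0.8, 1.3], [1.3, 1.4], [-1.0, -0.9], [0.9, -2.1], [0.0, -0.1], [-0.3, 0.8], [-13.6, 5.1], [15.8, 0.3]]
clip [[523.66233234 214.60203084  55.        ]] [[321.60718184 180.05417427]]
stop -17.223810140333633 -71.49137341103241
stop 17.20372673854473 -71.48365795834616
stop -16.40020454167481 -56.727985623612675
stop 14.511001526767458 -57.20398566991889
```

Call:
{"api": "move_arm", "payload": {"motion": [[15,-35.5,-9,0,0,0,87],[30,-71,-18,0,0,0,87],[45,-106.5,-27,0,0,0,87],[60,-142,-36,0,0,0,87],[75,-177.5,-45,0,0,0,87]]}}

```text
t: 2.77
ee_pos: [591.1, 13.5, 275.1]
orientation: [-3.141, -0.004, 0.001]
ft_force: [0.3, 1.0, -0.2]
width: 86.8
```

Call:
{"api": "move_arm", "payload": {"motion": [[15,-35.5,-9,0,0,0,87],[30,-71,-18,0,0,0,87],[45,-106.5,-27,0,0,0,87],[60,-142,-36,0,0,0,87],[60,-142,-36,0,0,0,87]]}}

```text
t: 3.18
ee_pos: [652.2, -132.3, 237.2]
orientation: [3.14, -0.003, -0.003]
ft_force: [-0.4, -0.5, -0.3]
width: 86.8
```

Run:
```python
from h import *
o=get_obs(); print({k:np.round(o[k],3) for k in("t","ee_pos","orientation","qpos")})
im=get_image("wrist"); save(im,"w2.png"); np.save("w2.npy",im,allow_pickle=True)
for l,z in dict(fuse_centre=16).items():
    for r in mark_of(im,l)[:2]: u=r["location"][::-1]; print(l,round(r["p"],2),np.round(u),np.round(onz(im,u,z),1))
```

```text
{'t': np.float64(3.183), 'ee_pos': array([ 652.172, -132.335,  237.197]), 'orientation': array([ 3.14e+00, -3.00e-03, -3.00e-03]), 'qpos': array([-0.217,  0.469,  1.521, -0.002,  1.154, -0.215])}
fuse_centre 0.62 [325. 145.] [656.3 -65.6  16. ]
```

View pics/w2.png

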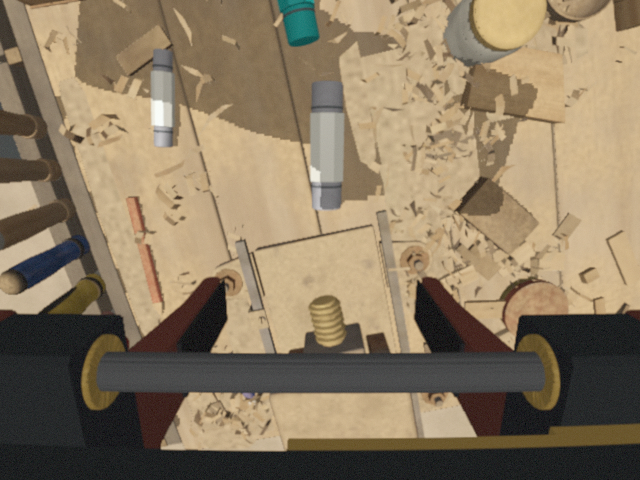

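The fuse runs from (328,82) to (326,208), clear of the turquoise one (300,20) and the spare (162,95).

Run:
```python
from h import *
im=np.load("w2.npy",allow_pickle=True).item()
g=im["color"].astype(int)
for row in (90,105,120,140,160,175,190,200):
    seg=g[row,295:360]; b=seg[:,0]-seg[:,2]  # wood is redder than blue; fuse grey
    m=np.where(b<18)[0]; runs=np.split(m,np.where(np.diff(m)>2)[0]+1); r=max(runs,key=len) ; print(row,295+r[0],295+r[-1])
for u in((328,82),(326.5,208),(327.2,145)): print(np.round(onz(im,u,16),1), np.round(onz(im,u,30),1), np.round(onz(im,u,0),1))
T=np.array(im["camera_from_world"]); print(np.round(-T[:3,:3].T@T[:3,3]))
```

```text
90 312 341
105 312 341
120 311 342
140 311 342
160 312 342
175 311 341
190 312 340
200 312 340
[659.2  -7.3  16. ] [659.   -9.3  30. ] [659.5  -5.    0. ]
[ 658.  -128.2   16. ] [ 657.8 -125.8   30. ] [ 658.2 -130.9    0. ]
[658.6 -65.6  16. ] [658.4 -65.4  30. ] [658.8 -65.7   0. ]
[653. -63. 400.]
```

Call:
{"api": "move_arm", "payload": {"motion": [[2,12,-38,0,0,0,87],[4,25,-76,0,0,0,87],[6,38,-114,0,0,0,87],[7,52,-150,0,0,0,87],[7,52,-165,0,0,0,87]]}}

```text
t: 3.7
ee_pos: [655.0, -71.8, 70.5]
orientation: [-3.14, -0.006, 0.011]
ft_force: [-1.7, 0.1, -0.1]
width: 86.8
```

Call:
{"api": "move_arm", "payload": {"motion": [[0,0,-10,0,0,0,87],[0,0,-10,0,0,0,87]]}}

```text
t: 3.87
ee_pos: [657.5, -75.7, 63.6]
orientation: [-3.141, -0.002, 0.004]
ft_force: [1.3, 0.5, 0.4]
width: 87.2
```

Call:
{"api": "move_arm", "payload": {"motion": [[0,0,-22,0,0,0,87],[0,0,-42,0,0,0,87],[0,0,-55,0,0,0,87],[0,0,-61,0,0,0,87],[0,0,-61,0,0,0,87]]}}

```text
t: 4.28
ee_pos: [658.4, -77.2, 3.7]
orientation: [-3.142, 0.002, 0.0]
ft_force: [-1.5, -0.3, -0.5]
width: 86.9
```

Call:
{"api": "move_arm", "payload": {"motion": [[0,0,0,0,0,0,25],[0,0,0,0,0,0,25],[0,0,0,0,0,0,25],[0,0,0,0,0,0,25],[0,0,0,0,0,0,25]]}}

```text
t: 4.7
ee_pos: [658.8, -76.9, 4.4]
orientation: [3.141, -0.001, 0.001]
ft_force: [-1.3, -0.0, 1.2]
width: 57.2
```

Call:
{"api": "move_arm", "payload": {"motion": [[0,0,0,0,0,0,20],[0,0,0,0,0,0,20],[0,0,0,0,0,0,20]]}}

```text
t: 4.95
ee_pos: [658.4, -76.9, 3.7]
orientation: [3.142, -0.002, -0.0]
ft_force: [0.7, -0.2, 0.4]
width: 37.3
```

Call:
{"api": "move_arm", "payload": {"motion": [[0,0,0,0,0,0,10],[0,0,0,0,0,0,10],[0,0,0,0,0,0,10],[0,0,0,0,0,0,10]]}}

```text
t: 5.28
ee_pos: [658.3, -76.9, 3.7]
orientation: [-3.142, 0.002, 0.0]
ft_force: [0.2, 0.7, 0.4]
width: 32.2
```

Call:
{"api": "move_arm", "payload": {"motion": [[0,0,10,0,0,0,10],[0,0,35,0,0,0,10],[0,0,70,0,0,0,10],[0,0,100,0,0,0,10],[0,0,120,0,0,0,10]]}}

```text
t: 5.7
ee_pos: [659.5, -77.0, 127.2]
orientation: [3.141, -0.002, 0.005]
ft_force: [0.4, -0.6, -1.6]
width: 31.7
```

Call:
{"api": "move_arm", "payload": {"motion": [[-10,22,1,0,0,0.01,10],[-25,56,2,0,0,0.03,10],[-40,91,3,0,0,0.05,10],[-56,127,4,0,0,0.07,10],[-73,165,5,0,0,0.09,10]]}}

```text
t: 6.12
ee_pos: [584.6, 89.1, 129.4]
orientation: [3.138, 0.14, 0.001]
ft_force: [0.3, 0.3, -1.1]
width: 32.0
```

Call:
{"api": "move_arm", "payload": {"motion": [[-17,38,1,0,0,0.01,10],[-33,75,1,0,0,0.02,10],[-48,108,1,0,0,0.03,10],[-59,134,1,0,0,0.03,10],[-64,145,1,0,0,0.03,10]]}}

```text
t: 6.53
ee_pos: [519.7, 236.1, 130.2]
orientation: [-3.135, -0.191, 0.0]
ft_force: [-0.2, -0.7, -1.8]
width: 31.7
```

Call:
{"api": "move_arm", "payload": {"motion": [[0,0,0,0,0,0,10],[0,0,0,0,0,0,10],[0,0,0,0,0,0,10]]}}

```text
t: 6.78
ee_pos: [521.9, 232.2, 129.8]
orientation: [3.136, 0.186, 0.0]
ft_force: [0.6, -0.8, -1.8]
width: 31.9
```

Run:
```python
from h import *
o=get_obs(); print({k:np.round(o[k],3) for k in("t","ee_pos","orientation","ft_force","moment","width")})
a=[]
for n in("wrist","scene","side"):
    im=get_image(n); np.save("p3%s.npy"%n,im,allow_pickle=True); a.append(im["color"][:,:,::-1])
c=lambda a,x0,y0,x1,y1:cv2.resize(a[y0:y1,x0:x1],(400,300),interpolation=cv2.INTER_CUBIC)
cv2.imwrite("pics/m3.png",np.vstack([np.hstack([cv2.resize(a[0],(400,300)),c(a[0],200,60,440,240)]),np.hstack([c(a[1],190,150,350,270),c(a[2],240,135,380,240)])]))
```

```text
{'t': np.float64(6.783), 'ee_pos': array([521.873, 232.196, 129.834]), 'orientation': array([3.136, 0.186, 0.   ]), 'ft_force': array([ 0.593, -0.797, -1.815]), 'moment': array([-0.079,  0.105,  0.031]), 'width': np.float64(31.899)}
```

View pics/m3.png

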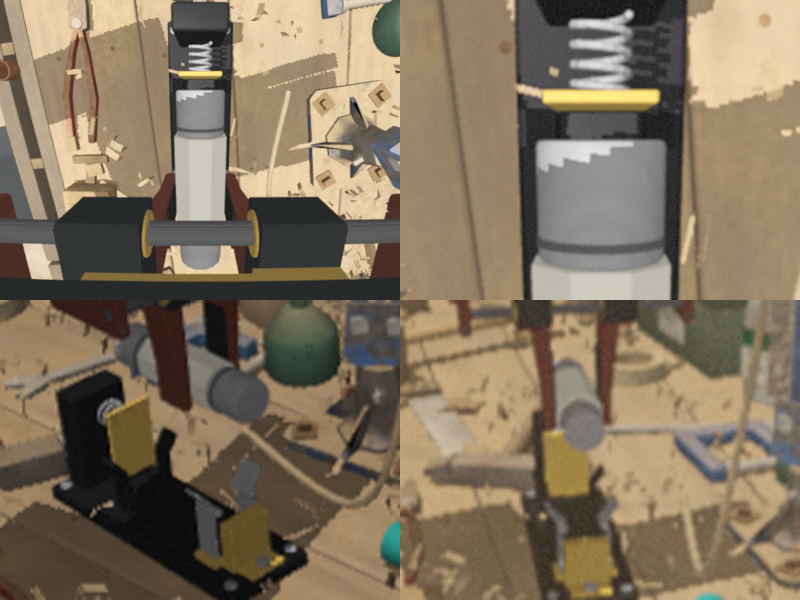

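Run:
```python
from h import *
im=np.load("p3wrist.npy",allow_pickle=True).item()
f=lambda X,Y:(200+(X-400)/1.6667,60+Y/1.6667)
ey=np.array([-.1157,.9933]);ex=np.array([.9933,.1157]);o=np.array([518,263.3]); t=np.array([521.5,233.2])
def rep(n,u,z):
    w=onz(im,u,z)[:2]; print(n,np.round(w,1),"holder",np.round([(w-o)@ex,(w-o)@ey],1),"tool",np.round([(w-t)@ex,(w-t)@ey],1))
rep("plate L",f(543,106),89);rep("plate R",f(660,106),89)
rep("base L",f(520,200),12);rep("base R",f(690,100),12)
za=129.8+12.3
rep("ferr L",f(535,200),za);rep("ferr R",f(667,200),za);rep("ferr L2",f(536,160),za);rep("ferr R2",f(666,160),za); rep("ferr end top",f(600,140),za+15); rep("ferr end mid",f(600,140),za+8)
rep("back end bottom",(199*1.6,269*1.6),za)
for c in("scene","side"):
    im=np.load("p3%s.npy"%c,allow_pickle=True).item()
    for b in(recognise(im,"fuse_centre")[:3]): print(c,b)
    C=t+10*ey; print(px(im,[*(C),za]),px(im,[*(C+60*ey),za]),px(im,[*(C-60*ey),za]))
```

```text
plate L [494.8 308.4] holder [-17.8  47.5] tool [-17.8  77.8]
plate R [530.7 312.7] holder [18.3 47.6] tool [18.3 77.9]
base L [481.5 270.4] holder [-35.5  11.3] tool [-35.5  41.6]
base R [549.5 321.1] holder [38.  53.7] tool [38. 84.]
ferr L [499.9 285. ] holder [-15.5  23.7] tool [-15.5  54. ]
ferr R [530.9 288.7] holder [15.7 23.8] tool [15.8 54.1]
ferr L2 [499.2 294.3] holder [-15.1  33. ] tool [-15.1  63.3]
ferr R2 [529.3 297.9] holder [15.3 33. ] tool [15.3 63.3]
ferr end top [513.5 300.6] holder [-0.1 37.6] tool [-0.1 67.9]
ferr end mid [513.5 300.6] holder [-0.1 37.6] tool [-0.1 67.9]
back end bottom [528.4 168.9] holder [ -0.6 -95. ] tool [ -0.6 -64.7]
scene {'bbox': [267.6, 179.0, 62.9, 39.4], 'p': 0.68}
scene {'bbox': [377.0, 259.9, 71.6, 45.7], 'p': 0.63}
scene {'bbox': [261.4, 228.3, 100.2, 94.7], 'p': 0.25}
[[264.68846169 178.08029196]] [[241.21700791 166.45590768]] [[290.06778125 190.64701453]]
side {'bbox': [359.0, 256.1, 32.7, 44.4], 'p': 0.88}
side {'bbox': [303.6, 170.6, 18.6, 28.7], 'p': 0.58}
[[300.25981196 169.78305134]] [[296.95802144 160.30538316]] [[303.95180107 180.38004417]]
```

Call:
{"api": "move_arm", "payload": {"motion": [[0,0,-20,0,0,0,10],[0,0,-40,0,0,0,10],[0,0,-52,0,0,0,10],[0,0,-54,0,0,0,10],[0,0,-54,0,0,0,10]]}}

```text
t: 7.45
ee_pos: [520.9, 232.7, 74.9]
orientation: [3.135, 0.186, -0.003]
ft_force: [0.2, 0.2, -1.4]
width: 31.6
```

Call:
{"api": "move_arm", "payload": {"motion": [[-0.7,6,0,0,0,0,10],[-1.4,12,0,0,0,0,10],[-2.1,18,0,0,0,0,10],[-2.8,24,0,0,0,0,10],[-3.2,28,0,0,0,0,10]]}}

```text
t: 7.87
ee_pos: [518.7, 261.9, 76.4]
orientation: [3.136, 0.188, 0.002]
ft_force: [2.0, -5.3, -1.1]
width: 31.7
```

Call:
{"api": "move_arm", "payload": {"motion": [[0,0,0,0,0,0,10],[0,0,0,0,0,0,10],[0,0,0,0,0,0,10]]}}

```text
t: 8.12
ee_pos: [518.7, 261.2, 76.2]
orientation: [3.136, 0.187, 0.002]
ft_force: [2.2, -5.6, 0.1]
width: 32.0
```

Run:
```python
from h import *
o=get_obs(); print({k:np.round(o[k],3) for k in("t","ee_pos","orientation","ft_force","moment","width")})
w=o["ee_pos"][:2]-[518,263.3]; print("tcp holder",w@[.9933,.1157],w@[-.1157,.9933])
a=[]
for n in("wrist","scene","side"):
    im=get_image(n); np.save("p4%s.npy"%n,im,allow_pickle=True); a.append(im["color"][:,:,::-1])
c=lambda a,x0,y0,x1,y1:cv2.resize(a[y0:y1,x0:x1],(400,300),interpolation=cv2.INTER_CUBIC)
cv2.imwrite("pics/m4.png",np.vstack([np.hstack([cv2.resize(a[0],(400,300)),c(a[0],200,60,440,240)]),np.hstack([c(a[1],190,150,350,270),c(a[2],240,135,380,240)])]))
```

```text
{'t': np.float64(8.117), 'ee_pos': array([518.729, 261.232,  76.218]), 'orientation': array([3.136e+00, 1.870e-01, 2.000e-03]), 'ft_force': array([ 2.214, -5.553,  0.1  ]), 'moment': array([-0.827, -0.267, -0.127]), 'width': np.float64(31.978)}
tcp holder 0.4845411939786565 -2.138838815099282
```

View pics/m4.png

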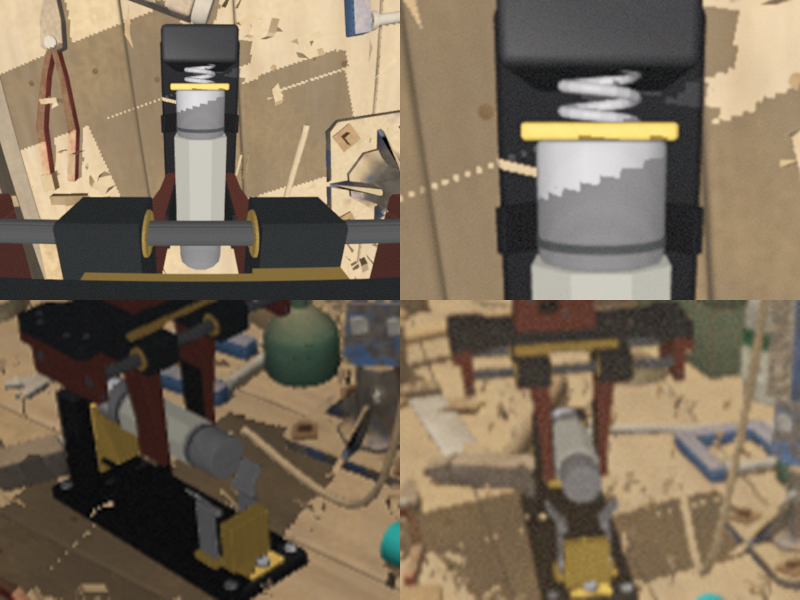

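Call:
{"api": "move_arm", "payload": {"motion": [[0,0,-5,0,0,0,10],[0,0,-9,0,0,0,10],[0,0,-13,0,0,0,10],[0,0,-16,0,0,0,10],[0,0,-18,0,0,0,10]]}}

```text
t: 8.68
ee_pos: [518.1, 260.8, 57.8]
orientation: [3.136, 0.187, -0.0]
ft_force: [0.3, -4.9, 1.5]
width: 31.8
```

Call:
{"api": "move_arm", "payload": {"motion": [[0,0,-3,0,0,0,10],[0,0,-6,0,0,0,10],[0,0,-9,0,0,0,10],[0,0,-12,0,0,0,10],[0,0,-12,0,0,0,10]]}}

```text
t: 9.1
ee_pos: [518.7, 261.1, 46.1]
orientation: [3.136, 0.187, 0.001]
ft_force: [1.6, -4.6, -0.3]
width: 31.7
```

Call:
{"api": "move_arm", "payload": {"motion": [[0,0,-2,0,0,0,10],[0,0,-4,0,0,0,10],[0,0,-6,0,0,0,10],[0,0,-6,0,0,0,10]]}}

```text
t: 9.43
ee_pos: [518.5, 261.2, 40.2]
orientation: [-3.136, -0.187, -0.001]
ft_force: [0.8, -3.7, 1.4]
width: 31.5
```

Call:
{"api": "move_arm", "payload": {"motion": [[0,0,-2,0,0,0,10],[0,0,-4,0,0,0,10],[0,0,-6,0,0,0,10],[0,0,-6,0,0,0,10]]}}

```text
t: 9.77
ee_pos: [518.3, 261.0, 34.1]
orientation: [3.136, 0.187, 0.0]
ft_force: [1.4, -5.2, 3.9]
width: 32.1
```

Run:
```python
from h import *
o=get_obs(); print({k:np.round(o[k],3) for k in("t","ee_pos","orientation","ft_force","moment","width")})
w=o["ee_pos"][:2]-[518,263.3]; print("tcp holder",w@[.9933,.1157],w@[-.1157,.9933])
a=[]
for n in("wrist","scene","side"):
    im=get_image(n); a.append(im["color"][:,:,::-1])
c=lambda a,x0,y0,x1,y1:cv2.resize(a[y0:y1,x0:x1],(400,300),interpolation=cv2.INTER_CUBIC)
cv2.imwrite("pics/m5.png",np.vstack([np.hstack([cv2.resize(a[0],(400,300)),c(a[0],200,60,440,240)]),np.hstack([c(a[1],190,150,350,270),c(a[2],240,135,380,240)])]))
```

```text
{'t': np.float64(9.767), 'ee_pos': array([518.302, 260.995,  34.075]), 'orientation': array([3.136, 0.187, 0.   ]), 'ft_force': array([ 1.422, -5.199,  3.87 ]), 'moment': array([-0.758,  0.016,  0.004]), 'width': np.float64(32.118)}
tcp holder 0.03350427329627595 -2.3241979492320457
```

View pics/m5.png

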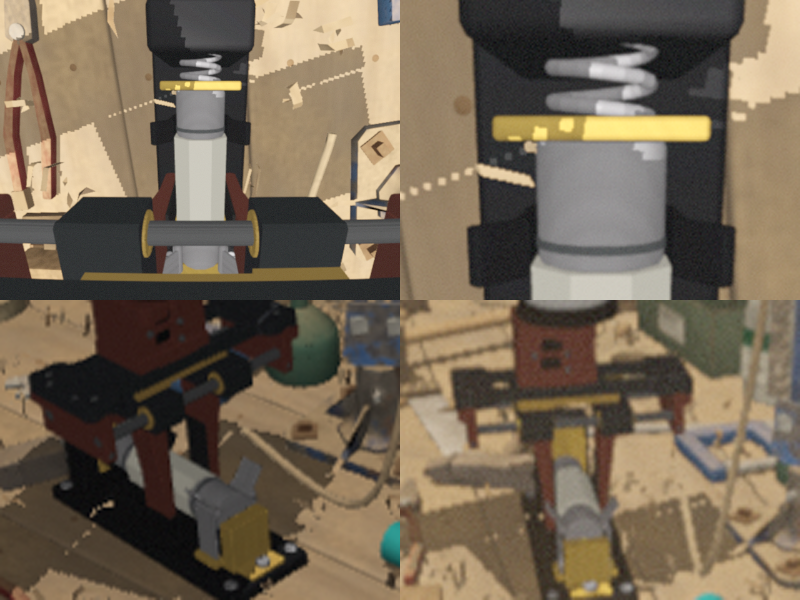

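The fuse is down between the leaves in both outside views, with only about 4 N upward. I press a little further to make sure of the snap.

Call:
{"api": "move_arm", "payload": {"motion": [[0,0,-1,0,0,0,10],[0,0,-2,0,0,0,10],[0,0,-2,0,0,0,10]]}}

```text
t: 10.17
ee_pos: [518.3, 261.0, 33.9]
orientation: [3.136, 0.187, 0.0]
ft_force: [-5.5, -8.4, 22.3]
width: 32.0
```

Run:
```python
from h import *
o=get_obs(); print({k:np.round(o[k],3) for k in("t","ee_pos","ft_force","moment","width")})
ey=np.array([-.1157,.9933]);h=np.array([518,263.3])
for n in("scene","side"):
    im=get_image(n); np.save("p6%s.npy"%n,im,allow_pickle=True)
    for e in(-58,): print(n,px(im,[[*(h+e*ey),z] for z in(31,46,61)]).round(1).tolist())
a=[np.load("p6%s.npy"%n,allow_pickle=True).item()["color"][:,:,::-1] for n in("scene","side")]
c=lambda a,x0,y0,x1,y1:cv2.resize(a[y0:y1,x0:x1],(400,400),interpolation=cv2.INTER_CUBIC)
cv2.imwrite("pics/m6.png",np.hstack([c(a[0],230,190,310,270),c(a[1],270,175,330,235)]))
```

```text
{'t': np.float64(10.167), 'ee_pos': array([518.345, 261.045,  33.903]), 'ft_force': array([-5.514, -8.352, 22.317]), 'moment': array([-1.243,  1.011,  0.043]), 'width': np.float64(32.031)}
scene [[285.0, 242.9], [284.4, 235.7], [283.8, 228.3]]
side [[304.3, 224.2], [304.1, 218.1], [303.8, 211.8]]
```

View pics/m6.png

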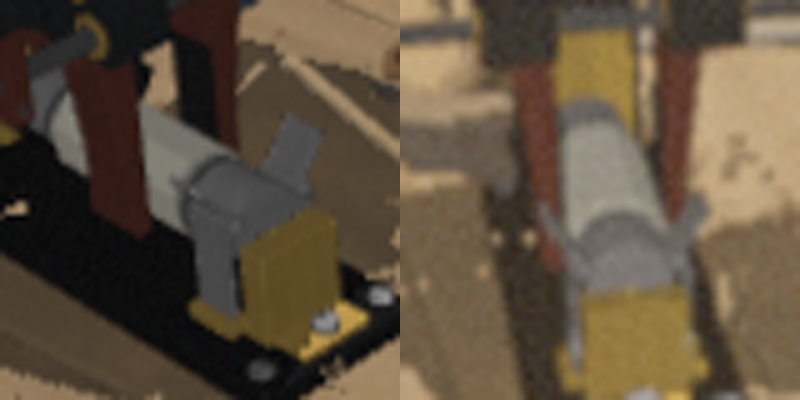

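It has bottomed: 22 N with no further travel. I relieve the press, slide it gently back towards the end stop, then open.

Call:
{"api": "move_arm", "payload": {"motion": [[0,0,1.5,0,0,0,10],[0.2,-2,1.5,0,0,0,10],[0.5,-4,1.5,0,0,0,10],[0.6,-5,1.5,0,0,0,10],[0.6,-5,1.5,0,0,0,10]]}}

```text
t: 10.68
ee_pos: [518.9, 256.6, 33.7]
orientation: [-3.135, -0.187, -0.001]
ft_force: [-1.5, 0.1, 5.0]
width: 31.9
```

Call:
{"api": "move_arm", "payload": {"motion": [[0,0,0,0,0,0,44],[0,0,0,0,0,0,44],[0,0,0,0,0,0,44]]}}

```text
t: 10.93
ee_pos: [518.7, 256.3, 33.0]
orientation: [-3.136, -0.187, 0.0]
ft_force: [-0.3, 0.4, 0.1]
width: 43.7
```

Call:
{"api": "move_arm", "payload": {"motion": [[0,0,6,0,0,0,44],[0,0,20,0,0,0,44],[0,0,45,0,0,0,44],[0,0,80,0,0,0,60],[0,0,115,0,0,0,60]]}}

```text
t: 11.35
ee_pos: [518.0, 255.8, 148.9]
orientation: [3.135, 0.187, -0.003]
ft_force: [0.5, 0.8, 0.2]
width: 54.1
```

Call:
{"api": "move_arm", "payload": {"motion": [[0,-15,40,0,0,0,60],[0,-40,70,0,0,0,60],[0,-70,90,0,0,0,60],[0,-70,90,0,0,0,60],[0,-70,90,0,0,0,60]]}}

```text
t: 11.77
ee_pos: [519.4, 185.5, 239.8]
orientation: [-3.135, -0.183, -0.005]
ft_force: [0.7, 0.6, -0.5]
width: 60.3
```

Run:
```python
from h import *
o=get_obs(); print({k:np.round(o[k],3) for k in("t","ee_pos","ft_force","width")})
P={n:get_image(n) for n in("wrist","scene","side")}
ey=np.array([-.1157,.9933]);h=np.array([518,263.3])
for n,im in P.items():
    np.save("p7%s.npy"%n,im,allow_pickle=True)
    print(n,[[*np.round(r["location"][::-1]),round(r["p"],2)] for r in mark_of(im,"fuse_centre")[:3]],"small",[[*np.round(r["location"][::-1]),round(r["p"],2)] for r in mark_of(im,"small_fuse_centre")[:1]],"exp seated centre",px(im,[*h,46]).round(1))
a=[P[n]["color"][:,:,::-1] for n in P]
hw=px(P["wrist"],[*h,46])[0].astype(int); print(hw)
c=lambda a,x0,y0,x1,y1:cv2.resize(a[y0:y1,x0:x1],(400,300),interpolation=cv2.INTER_CUBIC)
y0=max(0,hw[1]-105)
cv2.imwrite("pics/m7.png",np.vstack([np.hstack([cv2.resize(a[0],(400,300)),c(a[0],hw[0]-140,y0,hw[0]+140,y0+210)]),np.hstack([c(a[1],215,180,315,255),c(a[2],260,165,345,229)])]))
```

```text
{'t': np.float64(11.767), 'ee_pos': array([519.436, 185.458, 239.816]), 'ft_force': array([ 0.717,  0.646, -0.521]), 'width': np.float64(60.265)}
wrist [[np.float64(330.0), np.float64(132.0), 0.93]] small [[np.float64(280.0), np.float64(378.0), 0.89]] exp seated centre [[328.2 133.6]]
scene [[np.float64(261.0), np.float64(223.0), 0.96], [np.float64(375.0), np.float64(256.0), 0.72]] small [[np.float64(369.0), np.float64(330.0), 0.68]] exp seated centre [[261.9 222.8]]
side [[np.float64(357.0), np.float64(254.0), 0.93], [np.float64(301.0), np.float64(203.0), 0.76]] small [[np.float64(289.0), np.float64(295.0), 0.61]] exp seated centre [[300.7 206.6]]
[328 133]
```

View pics/m7.png

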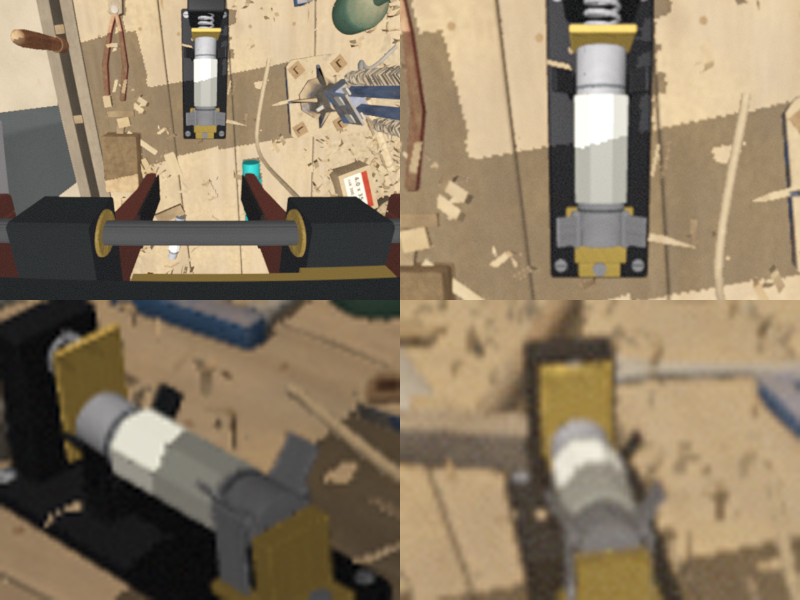

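Run:
```python
from h import *
ey=np.array([-.1157,.9933]);ex=np.array([.9933,.1157]);h=np.array([518,263.3])
out=[]
for n,(x0,y0,x1,y1) in dict(scene=(215,180,315,255),side=(260,165,345,229)).items():
    im=np.load("p7%s.npy"%n,allow_pickle=True).item()
    s=400/(x1-x0); A=cv2.resize(im["color"][y0:y1,x0:x1,::-1],(400,int((y1-y0)*s)),interpolation=cv2.INTER_CUBIC)
    A=cv2.resize(A,(400,300)); sy=300/(y1-y0)
    for yy,col in((60,(0,0,255)),(32,(0,255,0)),(-32,(0,255,0)),(-60,(255,0,255))):
        t=np.linspace(0,2*np.pi,40); r=15
        P=[[*(h+yy*ey+r*np.cos(a)*ex),46+r*np.sin(a)] for a in t]
        q=(px(im,P)+.5-[x0,y0])*[s,sy]
        cv2.polylines(A,[q.astype(int).reshape(-1,1,2)],True,col,1)
    out.append(A)
cv2.imwrite("pics/m8.png",np.hstack(out))
```

```text
(no output)
```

View pics/m8.png

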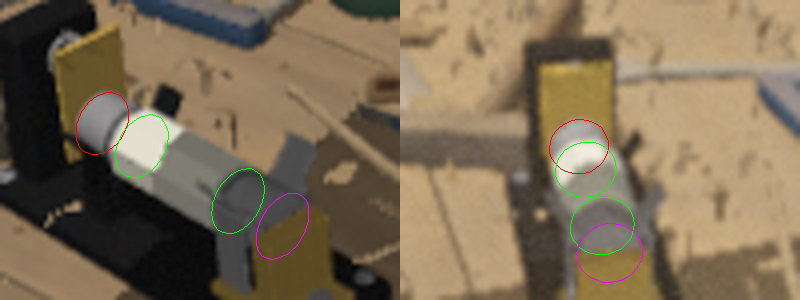

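The seated-pose overlay fits the fuse at both ends and at the ferrule joints, so it lies level, in the clip, against the plate.

```bash
python3 -c "from workcell import *; print(close_job())"
```

```text
the job is handed in; nothing more can be done
None
```

The large white fuse is seated in the holder and released, and the job was handed in at about 11.8 s of the 38 s allowed. I pushed the contact plate back about 18–20 mm (about 6 N). Then I lowered the fuse level until it bottomed at 22 N, slid it back 5 mm towards the end stop, opened the gripper and lifted clear.

**Last checks:**
- **Seating:** The predicted seated outline fits the fuse at both ends and at the ferrule joints, so it lies level. It touches the plate at one end and sits between the clip leaves at the other.
- **Position:** The network's fuse-centre mark was within about 4 px of the expected seated centre in all three views.
- **Other fuses:** The small spare and the turquoise look-alike are within about 3–4 px of their first marks.
- **Forces:** Nothing touched the gripper at the end, and the highest reading I saw was about 25 N.

**Not confirmed:** No sharp snap showed in the force readings. I judge that the clip holds the fuse from the hard bottoming and the pictures, with no separate pull test. No check failed.

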